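Put away the gauge block stack

TASK

Take the stack of gauge blocks in the drawer apart from the top down: slip the ring gauge over its little post, then lay the short, the middle and the long block, in that order, each flat, centred and square between the rails of the oak cradle that matches its length. Set every piece down gently, none dropped, and leave the dial indicator and the thread micrometer where they lie.

Things in the scene. Friction and masses are not known exactly. Their poses are not given: they have to be found in the camera images.
- ring_gauge: Small steel ring gauge lying flat on top of the stack: 34 mm outside, 22 mm bore, 16 mm high, 66 g. Origin: centre of its underside, z up along the bore.
- block_short: Short ground steel gauge block, a plain bar 50 x 30 x 14 mm, third in the stack, under the ring gauge, about 165 g. Origin: centre of its underside; long side along its y, 30 mm side along x, z up.
- block_mid: Middle ground steel gauge block, a plain bar 75 x 30 x 14 mm, second in the stack, under the short block, about 245 g. Origin: centre of its underside; long side along its y, 30 mm side along x, z up.
- block_long: Long ground steel gauge block, a plain bar 100 x 30 x 14 mm, at the bottom of the stack, on the cork drawer floor (10 mm above the bench), about 330 g. Origin: centre of its underside; long side along its y, 30 mm side along x, z up. All pieces are stacked loosely, a few mm off centre and turned up to 0.15 rad on one another.
- cradle_short: Fixed oak cradle for the 50 mm block: pale base 48 mm wide (x), 80 mm long (y), 5 mm thick, and an upright dark rail 6 mm thick, 12 mm high (7 mm above the base) across each y end, 68 mm clear between the rails; long x sides open. Origin: centre of its underside, on the drawer floor; the block's underside rests 5 mm above it.
- cradle_mid: Fixed oak cradle for the 75 mm block: pale base 48 mm wide (x), 105 mm long (y), 5 mm thick, and an upright dark rail 6 mm thick, 12 mm high (7 mm above the base) across each y end, 93 mm clear between the rails; long x sides open. Origin: centre of its underside, on the drawer floor; the block's underside rests 5 mm above it.
- cradle_long: Fixed oak cradle for the 100 mm block: pale base 48 mm wide (x), 130 mm long (y), 5 mm thick, and an upright dark rail 6 mm thick, 12 mm high (7 mm above the base) across each y end, 118 mm clear between the rails; long x sides open. Origin: centre of its underside, on the drawer floor; the block's underside rests 5 mm above it.
- ring_post: Fixed round pale oak disc, 60 mm across and 5 mm thick, with an upright steel post 6 mm thick in its centre that stands 14 mm above the disc. Origin: centre of the disc's underside, on the drawer floor; z up. The ring lies round the post on the disc, its underside 5 mm above this origin.
- dial_indicator: Loose black dial indicator lying face up, a bystander: round case 58 mm across and 23 mm high, centred 20 mm towards +y of its origin, with a thin steel stem that reaches 57 mm towards -y. Origin on its underside. Do not push it.
- thread_micrometer: Loose nickel-plated thread micrometer, a bystander lying along x near the left (+y) wall of the drawer: 142 mm long, 48 mm wide, 18 mm high. Origin on the floor under its spindle axis. Do not push it. (Near the right, -y, wall stands a 160 mm tall micrometer stand, near the far wall lie a brass spanner and a screwdriver; the drawer walls are 50 mm high.)

How it is judged (in metres and radians):
On the way, in this order (a step that is already met when the one before it is completed fails the run):
1. the ring gauge is over its post (horizontal distance between ring_gauge and ring_post below 0.011 m and z of ring_gauge in the frame of ring_post between 0.002 and 0.009 m and angle between ring_gauge's own z axis and vertical below 0.06 rad and linear speed of ring_gauge below 0.02 m/s and angular speed of ring_gauge below 0.2 rad/s), for 0.2 s.
2. the short block is in the short cradle (horizontal distance between block_short and cradle_short below 0.015 m and z of block_short in the frame of cradle_short between 0.002 and 0.009 m and angle between block_short's own z axis and vertical below 0.06 rad and angle between the y axis of block_short and the y axis of cradle_short, either way round below 0.2 rad and linear speed of block_short below 0.02 m/s and angular speed of block_short below 0.2 rad/s), for 0.2 s.
3. the middle block is in the middle cradle (horizontal distance between block_mid and cradle_mid below 0.015 m and z of block_mid in the frame of cradle_mid between 0.002 and 0.009 m and angle between block_mid's own z axis and vertical below 0.06 rad and angle between the y axis of block_mid and the y axis of cradle_mid, either way round below 0.2 rad and linear speed of block_mid below 0.02 m/s and angular speed of block_mid below 0.2 rad/s), for 0.2 s.
4. the long block is in the long cradle (horizontal distance between block_long and cradle_long below 0.015 m and z of block_long in the frame of cradle_long between 0.002 and 0.009 m and angle between block_long's own z axis and vertical below 0.06 rad and angle between the y axis of block_long and the y axis of cradle_long, either way round below 0.2 rad and linear speed of block_long below 0.02 m/s and angular speed of block_long below 0.2 rad/s), for 0.2 s.
At the end, for the whole second after the job is handed in: The ring gauge lies flat on its disc round the post (within 11 mm of centre), and each block lies flat in the cradle of its own length, within 15 mm of the cradle's centre and 0.2 rad of its direction; all released and at rest (all of step 1 and all of step 2 and all of step 3 and all of step 4); the robot touches nothing.
It fails at once if the dial indicator is pushed more than 15 mm (distance of dial_indicator from where it was at the start of the episode above 0.015 m).
It fails at once if the thread micrometer is pushed more than 15 mm (distance of thread_micrometer from where it was at the start of the episode above 0.015 m).
It fails at once if a piece of the stack is dropped (falls free of the fingers faster than 0.5 m/s, about 13 mm) ((linear speed of ring_gauge above 0.5 m/s and contact force between the fingers and ring_gauge below 0.1 N) or (linear speed of block_short above 0.5 m/s and contact force between the fingers and block_short below 0.1 N) or (linear speed of block_mid above 0.5 m/s and contact force between the fingers and block_mid below 0.1 N) or (linear speed of block_long above 0.5 m/s and contact force between the fingers and block_long below 0.1 N)).
It also fails if it takes over 120 s, if anything falls off the work surface, if the arm or the gripper's body presses on something with over 40 N, if the wrist force passes 120 N, or if a joint passes its speed limit or range.

ROBOT

A 6-joint arm with a two-finger parallel gripper is mounted at the origin on the work surface. World frame = base frame: x ahead of the robot, y to its left, z up, the work surface at z = 0. Lengths are in mm, angles in rad, forces in N, time in s.
With the tool pointing down it reaches from about 350 to 875 mm from the base axis. Payload 4.2 kg.
Tool frame: the origin (TCP) lies midway between the tips of the shut fingers; the grasp point (between the pads) lies 19 mm behind it; x points along the fingers, y is the direction in which the jaws open and shut, and the axes are right-handed (so a half turn about x gives the same grasp; the last joint's range is limited). The gripper opens to 85 mm and grips with 20 to 120 N. Pads are 22 mm wide; open, the fingers measure 114 mm over their backs; the gripper's body (76 mm by 85 mm) begins 54 mm behind the grasp point. The pads swing forward as they close: fully open they stand 13 mm farther back than shut.
Start: joints at [-1.076, 0.385, 0.008, 0, -1.194, -0.259], TCP at [146.03, -607.679, 231.312] pointing down, gripper open.
Joint ranges: [-3.14, 3.14], [-1.21, 2.06], [-1.07, 1.41], [-3.16, 2.05], [-2.99, -0.16], [-3.1, 3.1]. Speed limits (rad/s): [2.79, 2.79, 3.14, 3.14, 3.14, 3.14].

INTERFACE

Orientations are given as a unit quaternion [x, y, z, w].
In Python, from bench import readout, imaging, arm gives the robot as it stands.
- The arm moves only by the tool arm_command, never from a script. Its argument "increments" is a list of rows, each a list of 3 entries, a list of its own where there are three numbers: the turn, a rotation vector about the world's x, y, z in degrees, then the shift along the world's x, y, z in mm, then the closure, from 0 (fully open) to 1 (shut). In form: [[[ax, ay, az], [tx, ty, tz], fingers], ...]. A call has exactly 5 rows; each row is the pose to reach, as a shift and turn from the pose measured when the call began; what a row does not reach only later rows make up. A row lasts 1/10 s, in which the tool goes at most 50 mm and 8.59 degrees, less where a joint would pass 70% of its speed; a pose out of reach is approached as far as the arm can. A call with a gripper value outside its range is refused whole. The fingers move at their own pace and stop on an object; the grip force is fixed at half the most. Time passes only in rows, so rows that repeat a pose let the fingers close, or fill a call up. It gives the time, the measured TCP pose, the force and the opening at its end, in the units of the state.
- readout.read_state(): the state, without advancing time (a new reading comes with each control period).
- imaging.get_image(name): name is "side" or "top" or "wrist"; returns (picture, depth): 400x640x3 uint8, blue, green, red; 400x640 float32, mm along the optical axis (not along the pixel's ray), 0 where there is no reading.
- imaging.camera_info(name): a dict with "vfov" (degrees; the focal length in pixels is half the picture's height over the tangent of half this angle, whatever the lens; pixels are square), "cx", "cy" (the principal point, pixels), "eye" and "rotation" of the camera in the world; the wrist camera has in their place "T_tool_cam" (4x4, takes a point from camera to tool coordinates, whose origin is the TCP and whose axes are the tool frame's). Camera axes: x right, y down, z forward; pixel columns grow to the right and rows downward; lengths in mm; the calibration is good to about 2 mm. The wrist camera is an equidistant fisheye: a pixel r from the principal point sees the ray r / f radians off the axis. A picture is of the moment at which its call begins: read the wrist's pose just before it. camera_info takes no time and is no camera call.
- arm.job_done(): hands the job in, once; it reports no verdict.
The state is a dict: "clock": time; "joints": joint angles; "joint_vel": joint speeds; "joint_efforts": joint torques, N m; "position": TCP position; "ee_rot": TCP orientation; "contact_force": force on the tool from outside, world axes, zero at the start; "wrist_torque": the same for the moment, N m; "gripper_width": finger opening in mm.
Only numpy, scipy, OpenCV 4.12 (cv2) and the standard library are available. Lean on these libraries where they do the work, as an engineer would, in place of code of your own. Each camera call takes 0.05 s, during which the arm holds its last target. There are 200 camera calls.

## Working session

There is one attempt and no reset: what is moved stays moved. The work goes in short steps, Python scripts to look and compute and a tool call to move; the robot and the scene stay as the last step left them, time stands still between calls to the robot, and variables do not carry over. Pictures are saved under pics/ and viewed, about 12 in all and at most 16, crops included, and the job is handed in when it is done.

Besides the shell and the picture viewer there is one more tool, called after ">>>" as name(argument=value, ...) on one line, values as JSON. arm_command: Moves the arm, as the interface text tells. Its arguments: {"type":"object","properties":{"increments":{"type":"array","items":{"type":"array"}}},"required":["increments"]}

```bash
ls; mkdir -p pics
cat > h.py <<'E'
import numpy as np,cv2
from bench import readout,imaging,arm
def grab(n,save=None):
    p,d=imaging.get_image(n)
    if save: cv2.imwrite('pics/'+save,p)
    return p,d
def world(n,d,u=None,v=None):
    i=imaging.camera_info(n); f=200/np.tan(np.radians(i['vfov']/2))
    if u is None: u,v=np.meshgrid(np.arange(640),np.arange(400))
    c=np.stack([(u-i['cx'])/f*d,(v-i['cy'])/f*d,d],-1)
    return c@np.array(i['rotation']).T+np.array(i['eye'])
E
python3 - <<'E'
from h import *
for n in('top','side'):
    p,d=grab(n,n+'0.png'); np.savez(n+'0.npz',p=p,d=d); print(imaging.camera_info(n)); W=world(n,d); print((d==0).mean(),W[200,320],W[300,320])
print(imaging.camera_info('wrist'))
print(readout.read_state())
a=cv2.imread('pics/top0.png');b=cv2.imread('pics/side0.png')
E
```

```text
pics
{'vfov': 46.69693675236407, 'cx': 323.4114582394762, 'cy': 194.8884236158762, 'eye': array([387.13256925,  84.31150649, 945.28465816]), 'rotation': array([-0.69902911,  0.70965434, -0.06883332,  0.05487247])}Traceback (most recent call last):
  File "<stdin>", line 3, in <module>
  File "h.py", line 11, in world
    return c@np.array(i['rotation']).T+np.array(i['eye'])
           ~^~~~~~~~~~~~~~~~~~~~~~~~~~
ValueError: matmul: Input operand 1 has a mismatch in its core dimension 0, with gufunc signature (n?,k),(k,m?)->(n?,m?) (size 4 is different from 3)
```

View pics/top0.png

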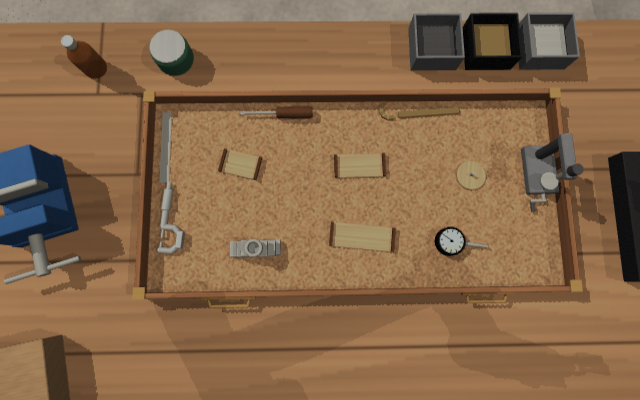

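Top view: the stack is at about (255,248), cradles at (241,165), (360,165) and (363,237), the post at (471,176) and the dial at (452,241). The camera rotation turns out to be a quaternion.

```bash
cat > h.py <<'E'
import numpy as np,cv2
from scipy.spatial.transform import Rotation as R
from bench import readout,imaging,arm
def grab(n,save=None):
    p,d=imaging.get_image(n)
    if save: cv2.imwrite('pics/'+save,p)
    return p,d
def rays(n,uv):
    i=imaging.camera_info(n); f=200/np.tan(np.radians(i['vfov']/2)); uv=np.asarray(uv,float)
    x=(uv-[i['cx'],i['cy']])/f
    if n=='wrist':
        T=np.array(i['T_tool_cam']); s=readout.read_state(); Rt=R.from_quat(s['ee_rot']).as_matrix()
        r=np.linalg.norm(x,axis=-1,keepdims=True); c=np.concatenate([x*np.sinc(r/np.pi),np.cos(r)],-1)
        return Rt@T[:3,3]+s['position'], c@(Rt@T[:3,:3]).T, c[...,2]
    c=np.concatenate([x,np.ones_like(x[...,:1])],-1)
    return np.array(i['eye']), c@R.from_quat(i['rotation']).as_matrix().T, c[...,2]
def onplane(n,uv,z):
    e,r,_=rays(n,uv); return e+r*((z-e[2])/r[...,2:])
def world(n,d):
    u,v=np.meshgrid(np.arange(640),np.arange(400)); e,r,c=rays(n,np.stack([u,v],-1))
    return e+r*(d/c)[...,None]
E
python3 - <<'E'
from h import *
p=cv2.imread('pics/top0.png'); _,d=grab('top'); W=world('top',d)
q,ds=grab('side','side0.png')
np.savez('top0.npz',W=W)
print('floor',np.median(W[200:230,280:320,2]),'rail?',(d==0).mean())
Z=W[...,2]
hsv=cv2.cvtColor(p,cv2.COLOR_BGR2HSV)
for nm,(u,v) in dict(stack=(255,248),cs=(241,165),cm=(360,165),cl=(363,237),post=(471,176),dial=(452,241)).items():
    print(nm,W[v,u].round(1),hsv[v,u],hsv[v+25,u])
    m=np.zeros(Z.shape,np.uint8); a=slice(v-35,v+35),slice(u-42,u+42); m[a]=((Z[a]>13)&(Z[a]<80))*255
    c=max(cv2.findContours(m,0,2)[0],key=cv2.contourArea); pts=W[m>0]
    P=W[c[:,0,1],c[:,0,0]][:,:2].astype(np.float32); r=cv2.minAreaRect(P); print('  ',np.round(cv2.boxPoints(r),1).tolist(),r, 'zmax',np.percentile(pts[:,2],[10,50,99]))
print(imaging.camera_info('side'));print(imaging.camera_info('wrist'));print(readout.read_state())
E
python3 -c "
import cv2
p=cv2.imread('pics/top0.png');cv2.imwrite('pics/topc.png',cv2.resize(p[140:280,210:410],None,fx=4,fy=4,interpolation=3))"
```

```text
floor 10.645293001659866 rail? 0.00401953125
stack [443.4 197.5  55.8] [ 25  22 125] [ 15 126 150]
   [[422.70001220703125, 254.0], [425.6000061035156, 151.5], [466.79998779296875, 152.6999969482422], [463.8999938964844, 255.1999969482422]] ((444.7609558105469, 203.35804748535156), (41.16758346557617, 102.50483703613281), 1.6329095363616943) zmax [13.26536997 35.155793   70.45235704]
cs [616.8 233.2  13. ] [ 18 100 165] [ 15 123 162]
   [[581.0, 201.89999389648438], [640.4000244140625, 186.5], [661.9000244140625, 269.8999938964844], [602.5999755859375, 285.20001220703125]] ((621.4830932617188, 235.88339233398438), (86.12512969970703, 61.27870559692383), 75.50715637207031) zmax [13.37310513 15.2190467  25.1624777 ]
cm [614.1 -12.5  11.8] [ 21  94 166] [ 15 122 161]
   [[588.4000244140625, 42.0], [590.7000122070312, -66.5999984741211], [641.9000244140625, -65.5], [639.7000122070312, 43.099998474121094]] ((615.1741333007812, -11.749698638916016), (51.2640266418457, 108.70013427734375), 1.2037101984024048) zmax [13.29517764 15.3279916  24.40064984]
cl [464.4 -13.4  17.2] [ 20  97 166] [ 
[... 1664 characters left out ...]
0.15, 'joints': array([-1.07643644e+00,  3.85405144e-01,  6.97697845e-03, -3.47568760e-04,
       -1.19401871e+00, -2.58621314e-01]), 'joint_vel': array([ 2.43702682e-03, -2.64287137e-03,  2.94721798e-03,  1.68926552e-03,
       -8.40346741e-05,  9.27638399e-04]), 'joint_efforts': array([ 3.95716074e-05, -3.92677259e+01,  1.88582754e+01,  4.18861225e+00,
       -3.41608415e-03,  1.36060613e-06]), 'position': array([ 145.90570954, -607.29155597,  230.4728916 ]), 'ee_rot': array([-0.08252361,  0.70231389,  0.08369297,  0.70209724]), 'contact_force': array([ 0.0970412 , -0.0911954 , -0.02284977]), 'wrist_torque': array([-0.00677979,  0.0385215 ,  0.01823517]), 'gripper_width': 85.3903430156919}
```

View pics/side0.png

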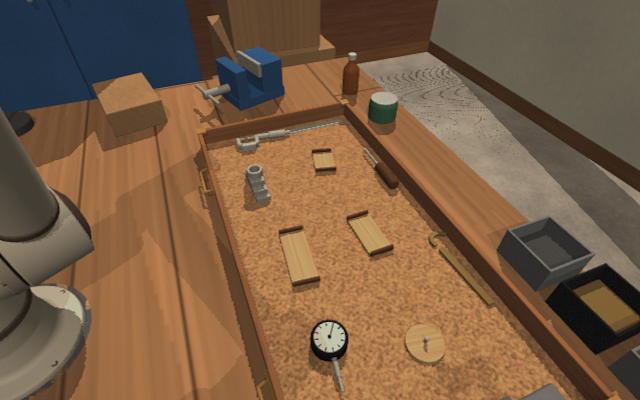

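View pics/topc.png

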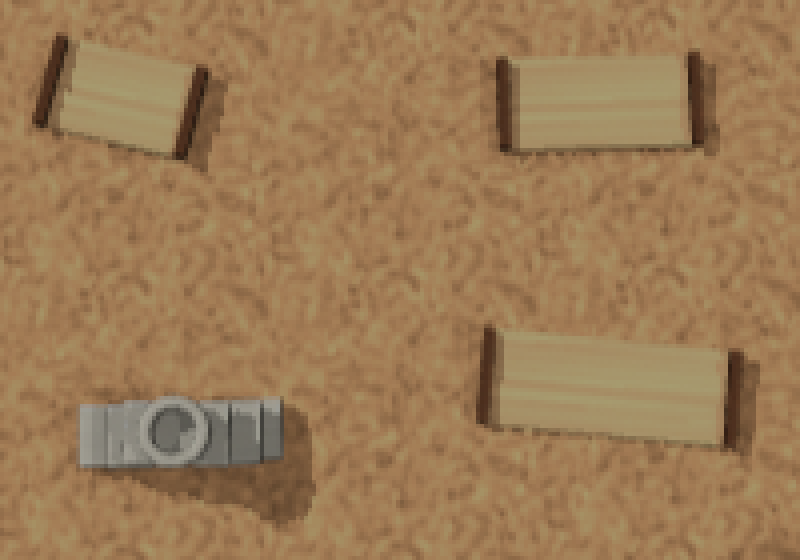

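Side view agrees: the stack is steep at about (257,185), and the post stands at (427,343). The crop shows clean cradle outlines and a ring near crop (178,430). Next I measure the pale bases and the ring on their planes.

Run:
```python
from h import *
p=cv2.imread('pics/top0.png'); hsv=cv2.cvtColor(cv2.GaussianBlur(p,(3,3),0),cv2.COLOR_BGR2HSV); W=np.load('top0.npz')['W']
def fit(nm,u,v,m,z,k=3):
    m=cv2.morphologyEx(m.astype(np.uint8)*255,cv2.MORPH_CLOSE,np.ones((3,3)))
    if k: m=cv2.morphologyEx(m,cv2.MORPH_OPEN,np.ones((k,k)))
    r=np.zeros_like(m); r[v-32:v+32,u-40:u+40]=m[v-32:v+32,u-40:u+40]
    c=max(cv2.findContours(r,0,1)[0],key=cv2.contourArea)
    P=onplane('top',c[:,0].astype(float),z)[:,:2].astype(np.float32)
    print(nm,'rect',np.round(np.hstack(map(np.ravel,map(np.array,cv2.minAreaRect(P)))),1),'circ',cv2.minEnclosingCircle(P))
pale=(hsv[...,0]>=17)&(hsv[...,1]<112)&(hsv[...,1]>60)&(hsv[...,2]>120)
for nm,u,v in(('cs',241,165),('cm',360,165),('cl',363,237),('post',471,176)): fit(nm,u,v,pale,15)
fit('ring',255,248,W[...,2]>60,68,0)
fit('stackgrey',255,248,hsv[...,1]<60,24)
C=np.array([[80,405],[80,467],[282,397],[282,458],[105,404],[230,402],[230,466],[262,400],[262,462]])/4.+[210,140]
for z in(24,38,52): print(z,onplane('top',C,z)[:,:2].round(0).tolist())
print(onplane('top',np.array([[178/4+210,431/4+140.]]),68))
```

```text
Traceback (most recent call last):
TypeError: arrays to stack must be passed as a "sequence" type such as list or tuple.
```

>>> arm_command(increments=[[[0, 0, 8], [60, 50, 10], 0], [[0, 0, 16], [120, 90, 20], 0], [[0, 0, 24], [170, 130, 20], 0], [[0, 0, 32], [220, 180, 20], 0], [[0, 0, 40], [260, 220, 20], 0]])

```text
clock: 0.65
position: [339.6, -448.3, 248.8]
ee_rot: [-0.319, 0.631, 0.321, 0.63]
contact_force: [1.5, -0.8, 0.4]
gripper_width: 85.0
```

```bash
cat > m1.py <<'E'
from h import *
p=cv2.imread('pics/top0.png'); hsv=cv2.cvtColor(cv2.GaussianBlur(p,(3,3),0),cv2.COLOR_BGR2HSV); W=np.load('top0.npz')['W']
def fit(nm,u,v,m,z,k=3):
    m=cv2.morphologyEx(m.astype(np.uint8)*255,cv2.MORPH_CLOSE,np.ones((3,3)))
    if k: m=cv2.morphologyEx(m,cv2.MORPH_OPEN,np.ones((k,k)))
    r=np.zeros_like(m); r[v-32:v+32,u-40:u+40]=m[v-32:v+32,u-40:u+40]
    c=max(cv2.findContours(r,0,1)[0],key=cv2.contourArea)
    P=onplane('top',c[:,0].astype(float),z)[:,:2].astype(np.float32)
    print(nm,'rect',cv2.minAreaRect(P),'circ',cv2.minEnclosingCircle(P))
pale=(hsv[...,0]>=17)&(hsv[...,1]<112)&(hsv[...,1]>60)&(hsv[...,2]>120)
for nm,u,v in(('cs',241,165),('cm',360,165),('cl',363,237),('post',471,176)): fit(nm,u,v,pale,15)
fit('ring',255,248,W[...,2]>60,68,0)
fit('stackgrey',255,248,hsv[...,1]<60,24)
C=np.array([[80,405],[80,467],[282,397],[282,458],[105,404],[230,402],[230,466],[262,400],[262,462]])/4.+[210,140]
for z in(24,38,52): print(z,onplane('top',C,z)[:,:2].round(0).tolist())
print(onplane('top',np.array([[178/4+210,431/4+140.]]),68))
E
python3 m1.py
```

```text
cs rect ((618.8971557617188, 234.13467407226562), (62.159912109375, 49.829036712646484), 74.9057846069336) circ ((619.13623046875, 234.4431915283203), 37.70405197143555)
cm rect ((613.8131103515625, -11.754375457763672), (49.735252380371094, 88.690185546875), 0.8964889049530029) circ ((614.49462890625, -11.022308349609375), 49.41531753540039)
cl rect ((466.04510498046875, -11.677757263183594), (112.94425964355469, 50.49339294433594), 84.06156921386719) circ ((466.78497314453125, -11.494977951049805), 60.84014129638672)
post rect ((590.3641357421875, -241.4852752685547), (58.20695495605469, 61.372928619384766), 86.14830780029297) circ ((591.5020751953125, -242.25961303710938), 32.2363395690918)
ring rect ((444.79595947265625, 199.1436767578125), (33.07099151611328, 32.348114013671875), 62.93199157714844) circ ((442.722412109375, 201.525390625), 19.431913375854492)
stackgrey rect ((446.5218200683594, 202.5738983154297), (96.69483184814453, 33.516754150390625), 89.99974060058594) circ ((446.4610595703125, 202.33984375), 50.10810470581055)
24 [[459.0, 251.0], [429.0, 250.0], [462.0, 151.0], [432.0, 151.0], [460.0, 239.0], [460.0, 177.0], [428.0, 177.0], [461.0, 161.0], [430.0, 161.0]]
38 [[458.0, 248.0], [428.0, 248.0], [461.0, 150.0], [431.0, 150.0], [459.0, 236.0], [459.0, 176.0], [428.0, 175.0], [459.0, 160.0], [429.0, 160.0]]
52 [[457.0, 246.0], [428.0, 245.0], [460.0, 149.0], [431.0, 149.0], [458.0, 234.0], [458.0, 174.0], [427.0, 174.0], [458.0, 159.0], [429.0, 159.0]]
[[443.10930796 196.87118539  68.        ]]
```

>>> arm_command(increments=[[[0, 0, 8], [45, 90, 0], 0], [[0, 0, 16], [80, 190, 0], 0], [[0, 0, 24], [95, 290, 0], 0], [[0, 0, 30], [100, 390, 0], 0], [[0, 0, 36], [105, 490, 0], 0]])

```text
clock: 1.15
position: [409.0, -209.9, 248.6]
ee_rot: [-0.5, 0.5, 0.501, 0.499]
contact_force: [1.1, 0.3, -0.3]
gripper_width: 85.4
```

>>> arm_command(increments=[[[0, 0, 0], [15, 60, 0], 0], [[0, 0, 0], [35, 140, 0], 0], [[0, 0, 0], [35, 240, -10], 0], [[0, 0, 0], [35, 340, -30], 0], [[0, 0, 0], [35, 407, -50], 0]])

```text
clock: 1.65
position: [439.6, 35.7, 229.4]
ee_rot: [-0.5, 0.5, 0.501, 0.5]
contact_force: [1.6, 0.7, -0.1]
gripper_width: 85.6
```

>>> arm_command(increments=[[[0, 0, 0], [0, 50, -10], 0], [[0, 0, 0], [0, 100, -20], 0], [[0, 0, 0], [0, 150, -40], 0], [[0, 0, 0], [0, 200, -40], 0], [[0, 0, 0], [0, 200, -40], 0]])

```text
clock: 2.15
position: [439.5, 239.9, 188.5]
ee_rot: [-0.501, 0.499, 0.502, 0.498]
contact_force: [-0.4, -0.2, -0.3]
gripper_width: 85.5
```

>>> arm_command(increments=[[[0, 0, 0], [4, -42, -20], 0], [[0, 0, 0], [4, -42, -20], 0], [[0, 0, 0], [4, -42, -20], 0], [[0, 0, 0], [4, -42, -20], 0], [[0, 0, 0], [4, -42, -20], 0]])

```text
clock: 2.65
position: [443.9, 198.3, 169.1]
ee_rot: [-0.501, 0.498, 0.502, 0.499]
contact_force: [1.0, -0.1, -0.0]
gripper_width: 85.2
```

Run:
```python
from h import *
s=readout.read_state();print(s['position'])
p,d=grab('wrist','w1.png'); W=world('wrist',d); np.savez('w1.npz',W=W)
m=(W[...,2]>62)&(W[...,2]<74)&(abs(W[...,0]-443)<40)&(abs(W[...,1]-198)<40)
c=max(cv2.findContours(m.astype(np.uint8),0,1)[0],key=cv2.contourArea)
P=onplane('wrist',c[:,0].astype(float),68)[:,:2].astype(np.float32); print(m.sum(),cv2.minEnclosingCircle(P),cv2.minAreaRect(P),np.median(W[m][:,2]))
```

```text
[443.94632754 198.30275079 169.13154675]
795 ((445.1737976074219, 198.02142333984375), 17.622831344604492) ((445.36700439453125, 197.37364196777344), (32.3447151184082, 33.5960578918457), 0.37794238328933716) 68.17910627325861
```

View pics/w1.png

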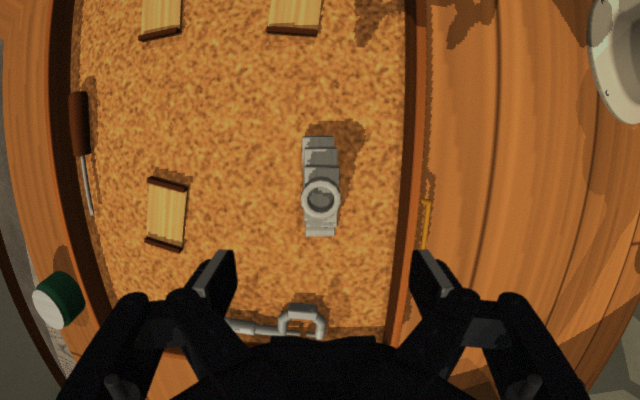

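Wrist view: the ring is centred at (321,199), the near wall runs along columns 405-425, and the fingers straddle the ring. The ring fit is (445.2, 197.7, top 68.2), within 2 mm of the top camera.

>>> arm_command(increments=[[[0, 0, 0], [1, -0.5, -30], 0.35], [[0, 0, 0], [1, -0.5, -60], 0.35], [[0, 0, 0], [1, -0.5, -80], 0.35], [[0, 0, 0], [1, -0.5, -85], 0.35], [[0, 0, 0], [1, -0.5, -85], 0.35]])

```text
clock: 3.2
position: [444.9, 197.9, 83.9]
ee_rot: [-0.502, 0.498, 0.502, 0.498]
contact_force: [-0.4, -0.2, -0.3]
gripper_width: 55.6
```

Run:
```python
from h import *
W=np.load('w1.npz')['W']; print('wall row150', W[150,395:430:5].round(0).tolist())
mic=(W[...,2]>16)&(W[...,2]<45)&(W[...,1]>262)&(W[...,1]<320)&(W[...,0]>420)&(W[...,0]<560); print('mic',W[mic].min(0),W[mic].max(0))
s=readout.read_state();print(s['position'],s['gripper_width'])
grab('wrist','w2.png')
```

```text
wall row150 [[372.0, 164.0, 10.0], [366.0, 164.0, 10.0], [364.0, 163.0, 22.0], [364.0, 160.0, 37.0], [362.0, 159.0, 49.0], [359.0, 158.0, 51.0], [337.0, 164.0, 3.0]]Traceback (most recent call last):
  File "<stdin>", line 3, in <module>
    return umr_minimum(a, axis, None, out, keepdims, initial, where)
ValueError: zero-size array to reduction operation minimum which has no identity
```

>>> arm_command(increments=[[[0, 0, 0], [0, 0, -20], 0.4], [[0, 0, 0], [0, 0, -30], 0.4], [[0, 0, 0], [0, 0, -31], 0.4], [[0, 0, 0], [0, 0, -31], 0.8], [[0, 0, 0], [0, 0, -31], 0.8]])

```text
clock: 3.7
position: [445.6, 198.4, 54.1]
ee_rot: [0.502, -0.497, -0.502, -0.499]
contact_force: [-1.1, -0.9, 3.1]
gripper_width: 31.4
```

>>> arm_command(increments=[[[0, 0, 0], [0, 0, 0], 0.8], [[0, 0, 0], [0, 0, 0], 0.8], [[0, 0, 0], [0, 0, 0], 0.8], [[0, 0, 0], [0, 0, 5], 0.8], [[0, 0, 0], [0, 0, 15], 0.8]])

```text
clock: 4.2
position: [445.1, 198.0, 69.0]
ee_rot: [-0.502, 0.498, 0.502, 0.498]
contact_force: [0.0, 0.4, -1.9]
gripper_width: 31.2
```

Run:
```python
from h import *
grab('wrist','w2.png')
```

```text
(no output)
```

View pics/w2.png

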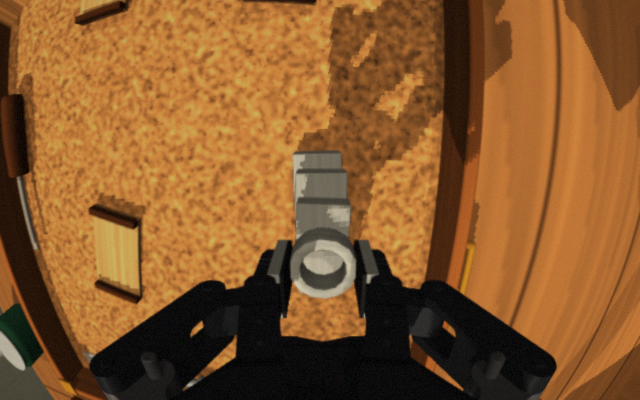

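The ring is in the fingers, at (322,265) between the pads. The stack below still looks aligned. I'm checking how far the stand extends and raising the ring.

>>> arm_command(increments=[[[0, 0, 0], [0, 0, 20], 0.8], [[0, 0, 0], [5, -15, 45], 0.8], [[0, 0, 0], [20, -60, 60], 0.8], [[0, 0, 0], [35, -105, 70], 0.8], [[0, 0, 0], [50, -150, 70], 0.8]])

```text
clock: 4.75
position: [498.1, 48.1, 143.8]
ee_rot: [0.504, -0.494, -0.501, -0.501]
contact_force: [1.1, 0.3, -2.0]
gripper_width: 31.5
```

Run:
```python
from h import *
W=np.load('top0.npz')['W']; r=W[120:215,505:590].reshape(-1,3)
for lo in(25,60,100,140): 
    q=r[(r[:,2]>lo)&(r[:,1]>-470)]; print(lo,len(q),q.min(0).round(),q.max(0).round()) if len(q) else 0
```

```text
25 3093 [ 387. -425.   25.] [703.  84. 945.]
60 1026 [ 387. -393.   60.] [640.  84. 945.]
100 879 [ 387. -393.  100.] [640.  84. 945.]
140 196 [ 387. -392.  140.] [580.  84. 945.]
```

>>> arm_command(increments=[[[0, 0, -8], [15, -30, 0], 0.8], [[0, 0, -16], [30, -60, 0], 0.8], [[0, 0, -24], [45, -90, 0], 0.8], [[0, 0, -32], [60, -120, 0], 0.8], [[0, 0, -40], [70, -150, 0], 0.8]])

```text
clock: 5.25
position: [569.0, -103.3, 144.4]
ee_rot: [-0.302, 0.637, 0.298, 0.643]
contact_force: [0.1, 1.1, -0.3]
gripper_width: 31.3
```

>>> arm_command(increments=[[[0, 0, -8], [5, -30, 0], 0.8], [[0, 0, -16], [10, -60, 0], 0.8], [[0, 0, -24], [15, -90, 0], 0.8], [[0, 0, -32], [20, -120, -10], 0.8], [[0, 0, -40], [22, -140, -20], 0.8]])

```text
clock: 5.75
position: [591.5, -245.3, 124.9]
ee_rot: [-0.064, 0.702, 0.057, 0.707]
contact_force: [0.8, -0.1, -1.8]
gripper_width: 31.3
```

Run:
```python
from h import *
s=readout.read_state();print(s['position'],s['ee_rot'],s['joints'].round(2))
p,d=grab('wrist','w3.png'); W=world('wrist',d)
hsv=cv2.cvtColor(p,cv2.COLOR_BGR2HSV)
q=(W[...,2]>20)&(W[...,2]<30)&(np.hypot(W[...,0]-590,W[...,1]+241)<22); print('postpts',q.sum(),np.median(W[q],0))
t=(W[...,2]>25)&(W[...,1]<-300); print('stand max y', W[t][:,1].max() if t.any() else None)
```

```text
[ 591.53603832 -245.25994456  124.88194768] [-0.06407598  0.70174483  0.05697133  0.70725012] [-0.14  0.49 -0.11  0.01 -0.96 -1.27]
postpts 56 [ 589.12131095 -243.75166222   26.85929218]
stand max y -300.0023030469441
```

View pics/w3.png

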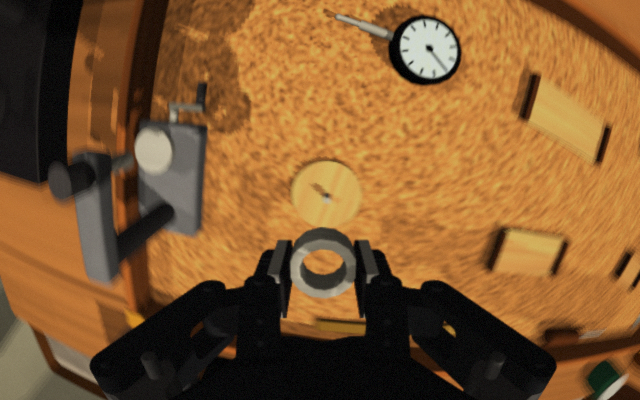

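Wrist view: post base is at (327,197), with the ring held at (323,265). Post estimates agree to about 3 mm, against 8 mm radial play. I'm descending.

>>> arm_command(increments=[[[0, 0, -6], [-1.5, 3, -20], 0.8], [[0, 0, -6], [-1.5, 3, -50], 0.8], [[0, 0, -6], [-1.5, 3, -75], 0.8], [[0, 0, -6], [-1.5, 3, -83], 0.8], [[0, 0, -6], [-1.5, 3, -85], 0.8]])

```text
clock: 6.3
position: [588.5, -243.8, 36.8]
ee_rot: [-0.025, 0.706, 0.018, 0.707]
contact_force: [0.2, 0.2, -0.6]
gripper_width: 31.4
```

Run:
```python
from h import *
s=readout.read_state();print(s['position'],s['ee_rot'],R.from_quat(s['ee_rot']).as_matrix()[:,0])
p,d=grab('wrist','w4.png');grab('side','s4.png')
p2=cv2.imread('pics/s4.png')[280:400,360:500];cv2.imwrite('pics/c4.png',np.hstack([cv2.resize(p2,(400,343),interpolation=3),p[57:400,120:520]]))
```

```text
[ 588.48035981 -243.83321451   36.77822054] [-0.02487308  0.7061031   0.0182675   0.70743625] [ 0.00216942 -0.00927973 -0.99995459]
```

View pics/c4.png

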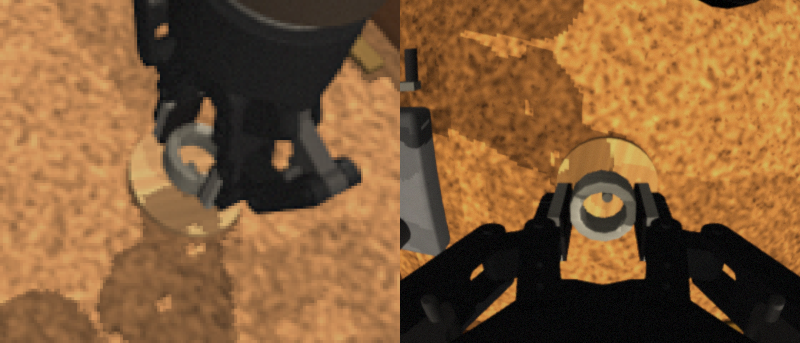

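Run:
```python
from h import *
s=readout.read_state();print(s['position'])
for uv in [(327,252),(327,255)]: print('post top z29',onplane('wrist',np.array([uv]),29),'z27',onplane('wrist',np.array([uv]),24))
for z in(50,51): print('ring',onplane('wrist',np.array([[323,262]]),z))
p=cv2.imread('pics/w4.png');cv2.imwrite('pics/c5.png',cv2.resize(p[180:310,250:400],None,fx=4,fy=4,interpolation=3))
```

```text
[ 589.70612568 -244.05903469   38.44269349]
post top z29 [[ 592.57406658 -242.29537548   29.        ]] z27 [[ 595.11628757 -242.11319523   24.        ]]
post top z29 [[ 594.43897177 -242.17070812   29.        ]] z27 [[ 597.04237649 -241.98443779   24.        ]]
ring [[ 587.4471409  -244.61749005   50.        ]]
ring [[ 586.89645685 -244.64207729   51.        ]]
```

View pics/c5.png

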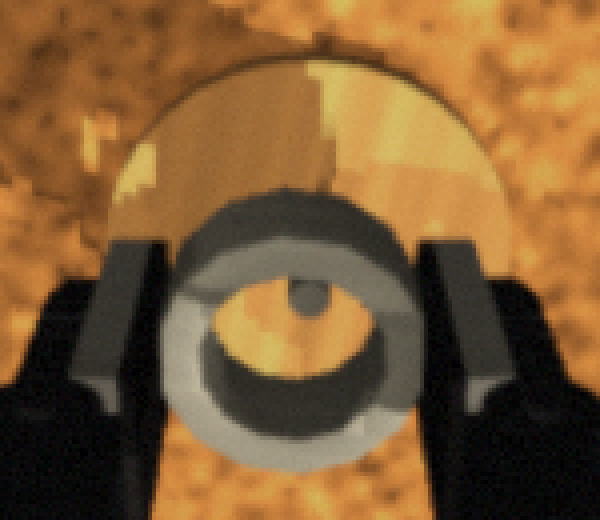

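Run:
```python
from h import *
s=readout.read_state();print(s['position'])
print('post',onplane('wrist',np.array([[327,254.2]]),29))
print('ring',onplane('wrist',np.array([[323,268.5]]),52.5))
```

```text
[ 589.70612568 -244.05903469   38.44269349]
post [[ 593.93983761 -242.20408974   29.        ]]
ring [[ 589.6327009  -244.45935959   52.5       ]]
```

The crop shows the post top inside the bore, 4 mm off in x and 2 mm in y relative to the ring. I'm shifting the ring and lowering it.

>>> arm_command(increments=[[[0, 0, 0], [3, 2, 0], 0.8], [[0, 0, 0], [3, 2, -5], 0.8], [[0, 0, 0], [3, 2, -12], 0.8], [[0, 0, 0], [3, 2, -18], 0.8], [[0, 0, 0], [3, 2, -20], 0.8]])

```text
clock: 6.9
position: [591.9, -241.9, 17.3]
ee_rot: [-0.025, 0.706, 0.018, 0.708]
contact_force: [-1.2, 1.0, 6.2]
gripper_width: 31.1
```

>>> arm_command(increments=[[[0, 0, 0], [0, 0, 0], 0.8], [[0, 0, 0], [0, 0, 0], 0.8], [[0, 0, 0], [0, 0, -0.5], 0.8], [[0, 0, 0], [0, 0, -1], 0.8], [[0, 0, 0], [0, 0, -1], 0.8]])

```text
clock: 7.4
position: [591.9, -241.9, 17.2]
ee_rot: [-0.025, 0.706, 0.018, 0.708]
contact_force: [-2.6, 2.6, 4.6]
gripper_width: 31.5
```

>>> arm_command(increments=[[[0, 0, 0], [0, 0, 0], 0.55], [[0, 0, 0], [0, 0, 0], 0.5], [[0, 0, 0], [0, 0, 0], 0.45], [[0, 0, 0], [0, 0, 0], 0.4], [[0, 0, 0], [0, 0, 5], 0.4]])

```text
clock: 7.9
position: [591.3, -241.8, 21.5]
ee_rot: [-0.025, 0.706, 0.018, 0.707]
contact_force: [-0.0, -0.2, -0.6]
gripper_width: 51.5
```

>>> arm_command(increments=[[[0, 0, 0], [0, 0, 25], 0.4], [[0, 0, 0], [0, 0, 65], 0.4], [[0, 0, 0], [0, 0, 110], 0.4], [[0, 0, 8], [-15, 40, 120], 0.4], [[0, 0, 16], [-30, 80, 120], 0.4]])

```text
clock: 8.4
position: [562.8, -161.8, 144.7]
ee_rot: [-0.125, 0.693, 0.117, 0.7]
contact_force: [0.3, 1.0, -0.1]
gripper_width: 51.4
```

Run:
```python
from h import *
p,d=grab('wrist','w5.png'); W=world('wrist',d); grab('side','s5.png'); print(readout.read_state()['position'])
m=(W[...,2]>25)&(W[...,2]<36)&(np.hypot(W[...,0]-591,W[...,1]+242)<26); print(m.sum(),np.median(W[m],0),W[m].std(0))
c=max(cv2.findContours(m.astype(np.uint8),0,1)[0],key=cv2.contourArea); print(cv2.minEnclosingCircle(onplane('wrist',c[:,0].astype(float),31)[:,:2].astype(np.float32)))
p2=cv2.imread('pics/s5.png')[290:390,370:490];cv2.imwrite('pics/c6.png',np.hstack([cv2.resize(p2,(400,333),interpolation=3),p[0:333,120:520]]))
```

```text
[ 559.71874782 -158.60269904  142.84886298]
666 [ 587.3634322  -235.96993849   29.33218223] [9.90045673 9.36955347 1.25004877]
((587.5225830078125, -238.1228790283203), 17.405637741088867)
```

View pics/c6.png

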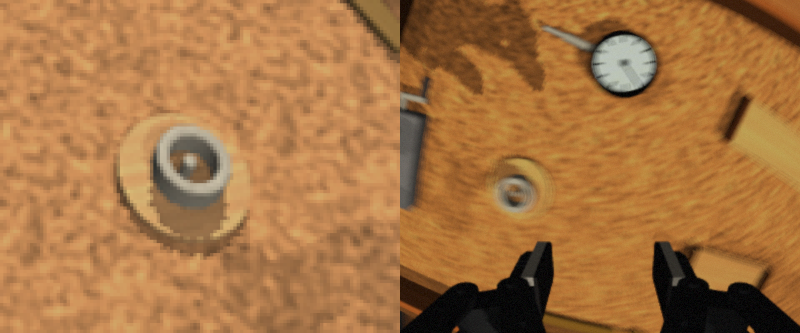

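The ring lies flat on the disc, with the post seen through the bore in the side crop at (188,160). Next is going back to the stack.

>>> arm_command(increments=[[[0, 0, 8], [-15, 45, 0], 0.4], [[0, 0, 16], [-30, 90, 0], 0.4], [[0, 0, 24], [-45, 135, 0], 0.4], [[0, 0, 32], [-60, 180, 0], 0.4], [[0, 0, 40], [-75, 220, 0], 0.4]])

```text
clock: 9.0
position: [484.4, 63.0, 143.3]
ee_rot: [-0.357, 0.609, 0.352, 0.615]
contact_force: [1.2, 0.6, 0.1]
gripper_width: 51.1
```

>>> arm_command(increments=[[[0, 0, 8], [-15, 45, 0], 0.4], [[0, 0, 16], [-25, 80, 0], 0.4], [[0, 0, 24], [-33, 110, 0], 0.4], [[0, 0, 30], [-40, 135, 0], 0.4], [[0, 0, 30], [-40, 140, 0], 0.4]])

```text
clock: 9.5
position: [444.3, 205.2, 143.7]
ee_rot: [0.503, -0.495, -0.5, -0.502]
contact_force: [-0.4, -0.5, -0.3]
gripper_width: 50.8
```

```bash
cat > blk.py <<'E'
# fit the top face of a block from wrist depth: blk.py ztop x y
import sys
from h import *
zt,x,y=map(float,sys.argv[1:4])
s=readout.read_state(); t=R.from_quat(s['ee_rot']).as_matrix()
print('tcp',s['position'].round(1),'down',t[:,0].round(4),'jaw deg',np.degrees(np.arctan2(t[1,1],t[0,1])).round(2))
p,d=grab('wrist',sys.argv[4]); W=world('wrist',d)
m=(abs(W[...,2]-zt)<7)&(np.hypot(W[...,0]-x,W[...,1]-y)<65)
m=cv2.morphologyEx(m.astype(np.uint8),cv2.MORPH_OPEN,np.ones((3,3)))
c=max(cv2.findContours(m,0,1)[0],key=cv2.contourArea)
P=onplane('wrist',c[:,0].astype(float),zt)[:,:2].astype(np.float32)
print('rect',cv2.minAreaRect(P),'z',np.median(W[m>0][:,2]))
E
python3 blk.py 52 443 205 w6.png
```

```text
tcp [444.3 205.2 143.7] down [ 0.0104  0.0038 -0.9999] jaw deg -179.68
rect ((445.6262512207031, 198.3693389892578), (51.61469268798828, 30.700958251953125), 88.25139617919922) z 52.51259005613825
```

```bash
python3 -c "
import cv2
p=cv2.imread('pics/w6.png')[60:290,200:440]; cv2.imwrite('pics/c7.png',cv2.resize(p,None,fx=2.5,fy=2.5,interpolation=3))"
```

```text
(no output)
```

View pics/c7.png

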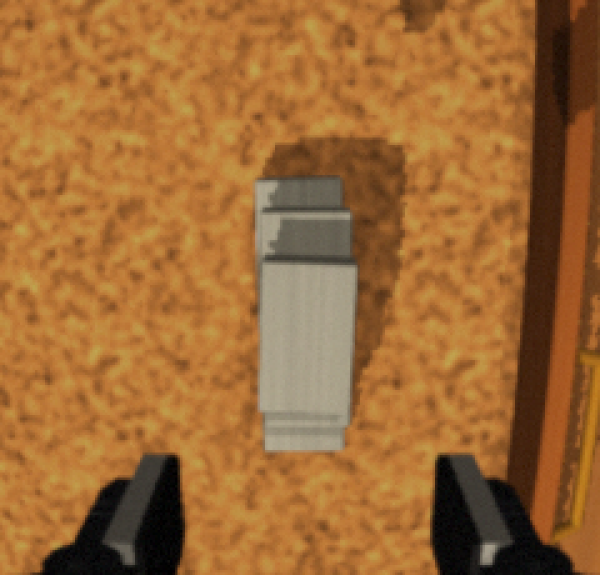

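Good fit (51.6 x 30.7, z 52.5). The crop shows the short block's top at crop (308,340), with the middle and long blocks stepping out behind it. I'm descending onto it.

>>> arm_command(increments=[[[-0.2, 0.6, -2], [1.3, -6.8, -30], 0.4], [[-0.2, 0.6, -2], [1.3, -6.8, -65], 0.4], [[-0.2, 0.6, -2], [1.3, -6.8, -95], 0.4], [[-0.2, 0.6, -2], [1.3, -6.8, -103], 0.4], [[-0.2, 0.6, -2], [1.3, -6.8, -104], 0.4]])

```text
clock: 10.05
position: [446.0, 196.7, 38.9]
ee_rot: [-0.492, 0.509, 0.491, 0.507]
contact_force: [-0.2, 0.5, -0.1]
gripper_width: 51.1
```

>>> arm_command(increments=[[[0, 0, 0], [0, 0, 0], 0.5], [[0, 0, 0], [0, 0, 0], 0.8], [[0, 0, 0], [0, 0, 0], 0.8], [[0, 0, 0], [0, 0, 0], 0.8], [[0, 0, 0], [0, 0, 0], 0.8]])

```text
clock: 10.55
position: [446.9, 197.3, 40.5]
ee_rot: [-0.492, 0.508, 0.491, 0.508]
contact_force: [-0.5, -0.8, 6.4]
gripper_width: 28.1
```

>>> arm_command(increments=[[[0, 0, 0], [0, 0, 3], 0.8], [[0, 0, 0], [0, 0, 8], 0.8], [[0, 0, 0], [0, 0, 18], 0.8], [[0, 0, 0], [0, 0, 40], 0.8], [[0, 0, 0], [0, 0, 60], 0.8]])

```text
clock: 11.05
position: [446.7, 197.2, 101.6]
ee_rot: [-0.492, 0.508, 0.491, 0.508]
contact_force: [0.9, 1.0, -1.2]
gripper_width: 28.1
```

>>> arm_command(increments=[[[0, 0, -4], [25, 5, 10], 0.8], [[0, 0, -8], [65, 8, 10], 0.8], [[0, 0, -11], [105, 14, 10], 0.8], [[0, 0, -13.5], [140, 20, 0], 0.8], [[0, 0, -13.5], [160, 24, -10], 0.8]])

```text
clock: 11.55
position: [609.4, 221.6, 92.0]
ee_rot: [-0.428, 0.562, 0.428, 0.564]
contact_force: [-0.8, 0.0, -2.4]
gripper_width: 28.3
```

```bash
cat > look.py <<'E'
# look.py name x y z  : pale base of a cradle on plane z from wrist
import sys
from h import *
s=readout.read_state(); t=R.from_quat(s['ee_rot']).as_matrix()
print('tcp',s['position'].round(1),'down',t[:,0].round(4),'jaw deg',np.degrees(np.arctan2(t[1,1],t[0,1])).round(2))
p,d=grab('wrist',sys.argv[1]); W=world('wrist',d)
x,y=map(float,sys.argv[2:4])
hsv=cv2.cvtColor(cv2.GaussianBlur(p,(3,3),0),cv2.COLOR_BGR2HSV); 
u=np.argmin(np.abs(W[...,0]-x)+np.abs(W[...,1]-y)+np.abs(W[...,2]-15)); print('hsv there',hsv.reshape(-1,3)[u],divmod(int(u),640))
m=((W[...,2]>12.3)&(W[...,2]<32)&(np.hypot(W[...,0]-x,W[...,1]-y)<85)).astype(np.uint8)
m=cv2.morphologyEx(m,cv2.MORPH_OPEN,np.ones((3,3)))
c=max(cv2.findContours(m,0,1)[0],key=cv2.contourArea)
print('rect',cv2.minAreaRect(onplane('wrist',c[:,0].astype(float),16)[:,:2].astype(np.float32)))
E
python3 look.py w7.png 619.5 234.5
```

```text
tcp [609.4 221.6  92. ] down [ 2.3e-03  4.0e-04 -1.0e+00] jaw deg 164.52
hsv there [ 19 140 162] (214, 312)
rect ((617.485595703125, 217.65965270996094), (48.13639450073242, 48.09907913208008), 76.78316497802734)
```

View pics/w7.png

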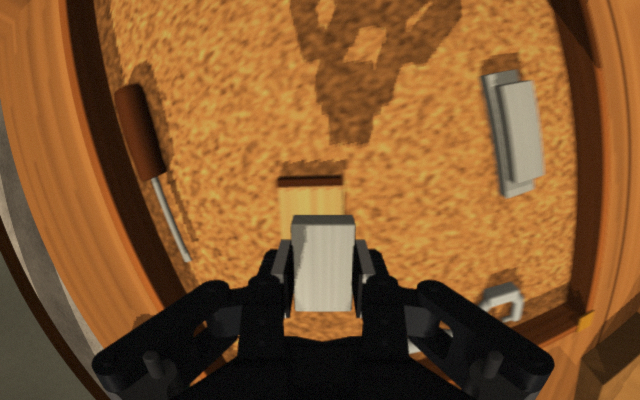

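The block is held square, and the cradle's near rail is at row 181, columns 278-345. The middle and long blocks stay put at (515,130). I'm computing the cradle centre from the rail.

Run:
```python
from h import *
print(readout.read_state()['position'])
P=onplane('wrist',np.array([[278,180.],[344,178.5]]),22)[:,:2]; print(P, np.linalg.norm(P[0]-P[1]))
e=P[1]-P[0]; a=np.degrees(np.arctan2(e[1],e[0])); print('edge',a)
m=P.mean(0); 
for yaw in(75,): print(m+40*np.array([np.cos(np.radians(yaw)),np.sin(np.radians(yaw))]))
B=onplane('wrist',np.array([[291,217.],[355,217],[353,311],[296,311]]),52+52.5)[:,:2]; print(B,B.mean(0))
```

```text
[610.51079893 221.64077356  89.51370121]
[[634.31247505 189.80991102]
 [589.33377654 201.20676099]] 46.40012401786765
edge 165.78145763287267
[622.17588759 234.14536906]
[[616.70591896 191.84089452]
 [589.37381472 199.39939393]
 [601.98643637 249.67011492]
 [630.19125112 241.82919376]] [609.56435529 220.68489928]
```

>>> arm_command(increments=[[[0, 0, 1], [10, 12.5, -15], 0.8], [[0, 0, 1], [10, 12.5, -40], 0.8], [[0, 0, 1], [10, 12.5, -58], 0.8], [[0, 0, 1], [10, 12.5, -64], 0.8], [[0, 0, 1], [10, 12.5, -67], 0.8]])

```text
clock: 12.1
position: [620.2, 234.0, 22.3]
ee_rot: [-0.434, 0.559, 0.433, 0.559]
contact_force: [1.1, -0.8, -0.7]
gripper_width: 28.4
```

>>> arm_command(increments=[[[0, 0, 0], [0, 0, -1], 0.8], [[0, 0, 0], [0, 0, -2], 0.8], [[0, 0, 0], [0, 0, -3], 0.8], [[0, 0, 0], [0, 0, -4], 0.8], [[0, 0, 0], [0, 0, -4], 0.8]])

```text
clock: 12.6
position: [620.2, 234.0, 18.5]
ee_rot: [-0.434, 0.559, 0.433, 0.559]
contact_force: [0.3, 0.8, -1.6]
gripper_width: 28.1
```

>>> arm_command(increments=[[[0, 0, 0], [0, 0, -0.5], 0.8], [[0, 0, 0], [0, 0, -1], 0.8], [[0, 0, 0], [0, 0, -1.5], 0.8], [[0, 0, 0], [0, 0, -2], 0.8], [[0, 0, 0], [0, 0, -2], 0.8]])

```text
clock: 13.1
position: [620.3, 234.1, 17.6]
ee_rot: [-0.434, 0.559, 0.433, 0.559]
contact_force: [-3.2, -0.8, 5.2]
gripper_width: 28.4
```

Contact. Releasing and lifting, then looking.

>>> arm_command(increments=[[[0, 0, 0], [0, 0, 0], 0.55], [[0, 0, 0], [0, 0, 0], 0.5], [[0, 0, 0], [0, 0, 0], 0.45], [[0, 0, 0], [0, 0, 0], 0.4], [[0, 0, 0], [0, 0, 5], 0.4]])

```text
clock: 13.6
position: [619.8, 233.7, 21.8]
ee_rot: [-0.434, 0.56, 0.433, 0.558]
contact_force: [-0.5, 0.4, -0.5]
gripper_width: 51.6
```

>>> arm_command(increments=[[[0, 0, 0], [0, 0, 25], 0.4], [[0, 0, 0], [0, 0, 65], 0.4], [[0, 0, 3], [-20, -4, 105], 0.4], [[0, 0, 8], [-55, -10, 120], 0.4], [[0, 0, 14], [-90, -18, 120], 0.4]])

```text
clock: 14.1
position: [530.8, 216.7, 145.3]
ee_rot: [-0.5, 0.499, 0.498, 0.503]
contact_force: [0.8, 0.1, -0.2]
gripper_width: 51.5
```

>>> arm_command(increments=[[[0, 0, 0], [-20, -5, 0], 0.4], [[0, 0, 0], [-50, -10, 0], 0.4], [[0, 0, 0], [-75, -20, 0], 0.4], [[0, 0, 0], [-84, -23, 0], 0.4], [[0, 0, 0], [-85, -23, 0], 0.4]])

```text
clock: 14.6
position: [445.4, 193.6, 146.1]
ee_rot: [-0.5, 0.498, 0.498, 0.503]
contact_force: [0.2, -0.3, -0.3]
gripper_width: 51.0
```

```bash
python3 blk.py 38 445 200 w8.png
python3 - <<'E'
from h import *
p,d=grab('top','t8.png'); hsv=cv2.cvtColor(p,cv2.COLOR_BGR2HSV)
for nm,u,v,z,lim in(('short',241,165,29,60),):
    m=np.zeros(d.shape,np.uint8); a=slice(v-25,v+25),slice(u-30,u+30); m[a]=hsv[...,1][a]<lim
    m=cv2.morphologyEx(m,cv2.MORPH_OPEN,np.ones((3,3)))
    c=max(cv2.findContours(m,0,1)[0],key=cv2.contourArea); print(nm,cv2.minAreaRect(onplane('top',c[:,0].astype(float),z)[:,:2].astype(np.float32)))
a=p[130:220,190:310];w=cv2.imread('pics/w8.png')[0:300,100:500]
cv2.imwrite('pics/c8.png',np.hstack([cv2.resize(a,(400,300),interpolation=3),w]))
E
```

```text
tcp [445.4 193.6 146.1] down [ 0.0073  0.0025 -1.    ] jaw deg 179.82
rect ((446.7824401855469, 197.77975463867188), (29.629901885986328, 76.17301177978516), 0.7504766583442688) z 38.6555398874639
short ((618.273681640625, 236.9969940185547), (51.34858322143555, 31.08552360534668), 74.96489715576172)
```

View pics/c8.png

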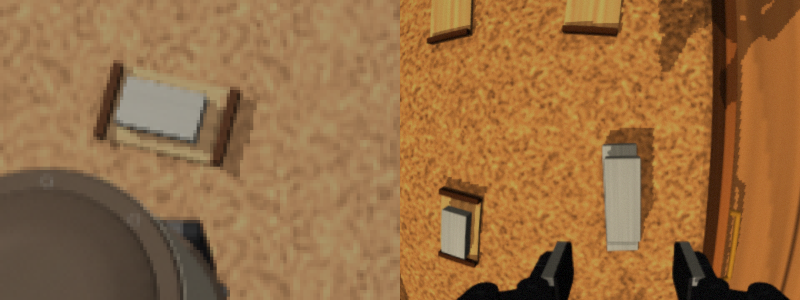

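The short block lies flat in its cradle, about 3 mm off centre by the top camera. The middle block fit (76.2 x 29.6, z 38.7) is good. Grasping it.

>>> arm_command(increments=[[[-0.15, 0.4, 0.9], [1.2, 4, -40], 0.4], [[-0.15, 0.4, 0.9], [1.2, 4, -80], 0.4], [[-0.15, 0.4, 0.9], [1.2, 4, -110], 0.4], [[-0.15, 0.4, 0.9], [1.2, 4, -120], 0.4], [[-0.15, 0.4, 0.9], [1.2, 4, -121], 0.4]])

```text
clock: 15.2
position: [448.4, 198.3, 23.6]
ee_rot: [0.503, -0.498, -0.503, -0.496]
contact_force: [-1.0, 0.8, -0.2]
gripper_width: 51.2
```

>>> arm_command(increments=[[[0, 0, 0], [0, 0, 0], 0.5], [[0, 0, 0], [0, 0, 0], 0.8], [[0, 0, 0], [0, 0, 0], 0.8], [[0, 0, 0], [0, 0, 0], 0.8], [[0, 0, 0], [0, 0, 0], 0.8]])

```text
clock: 15.7
position: [449.1, 198.9, 25.0]
ee_rot: [0.504, -0.497, -0.503, -0.497]
contact_force: [-2.4, 0.6, 7.4]
gripper_width: 28.2
```

>>> arm_command(increments=[[[0, 0, 0], [0, 0, 3], 0.8], [[0, 0, 0], [0, 0, 8], 0.8], [[0, 0, 0], [0, 0, 18], 0.8], [[0, 0, 0], [0, 0, 40], 0.8], [[0, 0, 0], [0, 0, 65], 0.8]])

```text
clock: 16.2
position: [448.6, 198.4, 90.5]
ee_rot: [0.503, -0.497, -0.503, -0.496]
contact_force: [1.0, 0.8, -1.6]
gripper_width: 28.6
```

>>> arm_command(increments=[[[0, 0, 0], [20, -25, 5], 0.8], [[0, 0, 0], [50, -65, 5], 0.8], [[0, 0, 0], [80, -105, 5], 0.8], [[0, 0, 0], [110, -145, 5], 0.8], [[0, 0, 0], [135, -175, 0], 0.8]])

```text
clock: 16.7
position: [585.2, 21.2, 91.7]
ee_rot: [0.504, -0.497, -0.502, -0.497]
contact_force: [0.5, 0.4, -2.7]
gripper_width: 28.4
```

>>> arm_command(increments=[[[0, 0, 0], [15, -20, 0], 0.8], [[0, 0, 0], [28, -34, -3], 0.8], [[0, 0, 0], [30, -35, -6], 0.8], [[0, 0, 0], [30, -35, -6], 0.8], [[0, 0, 0], [30, -35, -6], 0.8]])

```text
clock: 17.2
position: [614.4, -13.3, 85.6]
ee_rot: [0.503, -0.497, -0.503, -0.497]
contact_force: [-0.5, 0.4, -2.3]
gripper_width: 28.4
```

```bash
python3 look.py w9.png 614 -11.8
```

```text
tcp [614.4 -13.3  85.6] down [ 7.0e-04 -1.1e-03 -1.0e+00] jaw deg -179.32
hsv there [ 18 147 184] (183, 323)
rect ((615.6065673828125, -48.290618896484375), (48.6418342590332, 32.2833366394043), 2.121403217315674)
```

View pics/w9.png

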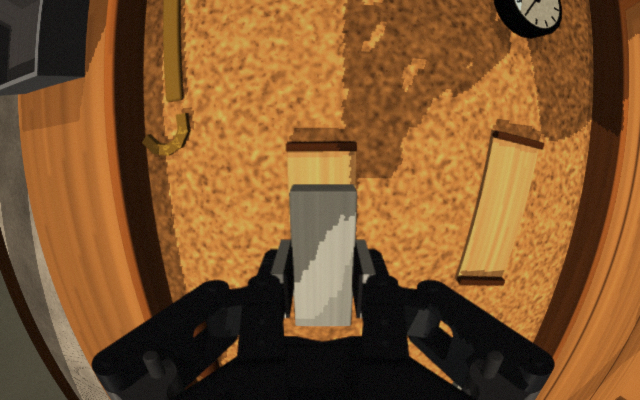

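The middle block hangs square over its cradle, with the near rail at row 142, columns 287-356.

Run:
```python
from h import *
print(readout.read_state()['position'])
P=onplane('wrist',np.array([[287,143.],[356,142.5]]),22)[:,:2]; print(P,np.linalg.norm(P[0]-P[1]),'centre',P.mean(0)+[0,52.5])
B=onplane('wrist',np.array([[290,185.],[357,185],[351,326],[295,326]]),98)[:,:2]; print(B,B.mean(0))
```

```text
[614.52467391 -13.03708937  85.88851549]
[[638.90065138 -63.54229657]
 [592.49257609 -64.4421611 ]] 46.41679876917707 centre [615.69661374 -11.49222884]
[[629.05087075 -53.74654043]
 [599.64015033 -54.12066122]
 [598.36406606  24.3126213 ]
 [628.7453892   24.70108112]] [613.95011908 -14.71337481]
```

>>> arm_command(increments=[[[0, 0, 0], [1, 2.5, -15], 0.8], [[0, 0, 0], [1, 2.5, -40], 0.8], [[0, 0, 0], [1, 2.5, -58], 0.8], [[0, 0, 0], [1, 2.5, -63], 0.8], [[0, 0, 0], [1, 2.5, -66], 0.8]])

```text
clock: 17.75
position: [615.4, -9.9, 19.9]
ee_rot: [0.504, -0.497, -0.503, -0.496]
contact_force: [0.1, 0.3, -2.5]
gripper_width: 28.4
```

>>> arm_command(increments=[[[0, 0, 0], [0, 0, -0.7], 0.8], [[0, 0, 0], [0, 0, -1.4], 0.8], [[0, 0, 0], [0, 0, -2], 0.8], [[0, 0, 0], [0, 0, -2.5], 0.8], [[0, 0, 0], [0, 0, -2.5], 0.8]])

```text
clock: 18.25
position: [615.6, -9.9, 17.7]
ee_rot: [0.504, -0.496, -0.503, -0.497]
contact_force: [-0.6, -0.1, -3.5]
gripper_width: 28.0
```

>>> arm_command(increments=[[[0, 0, 0], [0, -0.5, -0.6], 0.8], [[0, 0, 0], [0, -0.5, -1.2], 0.8], [[0, 0, 0], [0, -0.5, -1.8], 0.8], [[0, 0, 0], [0, -0.5, -2], 0.8], [[0, 0, 0], [0, -0.5, -2], 0.8]])

```text
clock: 18.75
position: [615.6, -10.5, 16.1]
ee_rot: [0.504, -0.496, -0.503, -0.497]
contact_force: [-1.7, 0.6, 1.4]
gripper_width: 28.3
```

>>> arm_command(increments=[[[0, 0, 0], [0, 0, -0.5], 0.8], [[0, 0, 0], [0, 0, -0.5], 0.55], [[0, 0, 0], [0, 0, -0.5], 0.5], [[0, 0, 0], [0, 0, -0.5], 0.4], [[0, 0, 0], [0, 0, -0.5], 0.4]])

```text
clock: 19.25
position: [615.7, -10.5, 15.6]
ee_rot: [0.504, -0.496, -0.503, -0.497]
contact_force: [1.2, 0.2, -1.0]
gripper_width: 50.8
```

>>> arm_command(increments=[[[0, 0, 0], [0, 0, 10], 0.4], [[0, 0, 0], [0, 0, 50], 0.4], [[0, 0, 0], [-20, 25, 95], 0.4], [[0, 0, 0], [-50, 60, 125], 0.4], [[0, 0, 0], [-80, 100, 125], 0.4]])

```text
clock: 19.75
position: [543.1, 83.9, 144.8]
ee_rot: [0.506, -0.494, -0.501, -0.5]
contact_force: [0.2, 2.4, -1.4]
gripper_width: 51.4
```

>>> arm_command(increments=[[[0, 0, 0], [-25, 30, 0], 0.4], [[0, 0, 0], [-55, 65, 0], 0.4], [[0, 0, 0], [-80, 95, 0], 0.4], [[0, 0, 0], [-88, 105, 0], 0.4], [[0, 0, 0], [-89, 106, 0], 0.4]])

```text
clock: 20.25
position: [453.5, 191.2, 145.8]
ee_rot: [0.506, -0.492, -0.501, -0.5]
contact_force: [0.2, 0.1, 0.0]
gripper_width: 51.4
```

```bash
python3 blk.py 24 446 201 w10.png
python3 - <<'E'
from h import *
p,d=grab('top','t10.png'); hsv=cv2.cvtColor(p,cv2.COLOR_BGR2HSV)
u,v=360,165
m=np.zeros(d.shape,np.uint8); a=slice(v-25,v+25),slice(u-30,u+30); m[a]=hsv[...,1][a]<60
m=cv2.morphologyEx(m,cv2.MORPH_OPEN,np.ones((3,3)))
c=max(cv2.findContours(m,0,1)[0],key=cv2.contourArea); print('mid',cv2.minAreaRect(onplane('top',c[:,0].astype(float),29)[:,:2].astype(np.float32)))
a=p[120:220,210:410];w=cv2.imread('pics/w10.png')[0:300,100:500]
cv2.imwrite('pics/c10.png',np.hstack([cv2.resize(a,(400,200),interpolation=3),w[50:250]]))
E
```

```text
tcp [453.5 191.2 145.8] down [ 0.0127  0.0027 -0.9999] jaw deg -179.12
rect ((448.0810241699219, 200.43218994140625), (30.664400100708008, 100.7035140991211), 1.3531872034072876) z 24.445646176456194
mid ((613.1219482421875, -10.783157348632812), (73.69279479980469, 31.404708862304688), 89.32195281982422)
```

View pics/c10.png

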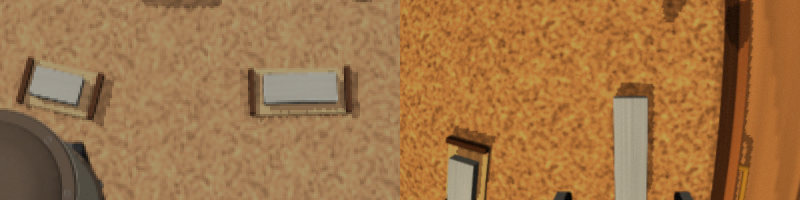

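The short and middle blocks lie in their cradles. The long block fit (100.7 x 30.7, z 24.4) is good. Grasping it.

>>> arm_command(increments=[[[-0.15, 0.7, 0.5], [-5.4, 9.2, -40], 0.4], [[-0.15, 0.7, 0.5], [-5.4, 9.2, -85], 0.4], [[-0.15, 0.7, 0.5], [-5.4, 9.2, -120], 0.4], [[-0.15, 0.7, 0.5], [-5.4, 9.2, -130], 0.4], [[-0.15, 0.7, 0.5], [-5.4, 9.2, -132], 0.4]])

```text
clock: 20.85
position: [449.4, 198.0, 12.2]
ee_rot: [0.505, -0.496, -0.505, -0.494]
contact_force: [0.3, -0.4, -0.4]
gripper_width: 51.1
```

>>> arm_command(increments=[[[0, 0, 0], [0, 0, 0], 0.5], [[0, 0, 0], [0, 0, 0], 0.8], [[0, 0, 0], [0, 0, 0], 0.8], [[0, 0, 0], [0, 0, 0], 0.8], [[0, 0, 0], [0, 0, 0], 0.8]])

```text
clock: 21.35
position: [450.2, 198.4, 13.9]
ee_rot: [0.505, -0.495, -0.505, -0.495]
contact_force: [-0.3, -2.2, 6.9]
gripper_width: 28.5
```

>>> arm_command(increments=[[[0, 0, 0], [0, 0, 5], 0.8], [[0, 0, 0], [0, 0, 15], 0.8], [[0, 0, 0], [0, -5, 35], 0.8], [[0, 0, 0], [3, -30, 60], 0.8], [[0, 0, 0], [6, -70, 75], 0.8]])

```text
clock: 21.85
position: [457.8, 129.8, 91.4]
ee_rot: [0.507, -0.492, -0.505, -0.495]
contact_force: [1.2, -0.2, -2.7]
gripper_width: 27.8
```

>>> arm_command(increments=[[[0, 0, -2], [2, -35, 0], 0.8], [[0, 0, -4], [5, -75, 0], 0.8], [[0, 0, -6], [8, -115, 0], 0.8], [[0, 0, -7.3], [8, -135, -3], 0.8], [[0, 0, -7.3], [8, -143, -3], 0.8]])

```text
clock: 22.35
position: [465.0, -15.0, 88.6]
ee_rot: [-0.474, 0.525, 0.472, 0.527]
contact_force: [-0.8, 0.4, -3.1]
gripper_width: 28.3
```

>>> arm_command(increments=[[[0, 0, 0], [0, 0, 0], 0.8], [[0, 0, 0], [0, 0, 0], 0.8], [[0, 0, 0], [0, 0, 0], 0.8], [[0, 0, 0], [0, 0, 0], 0.8], [[0, 0, 0], [0, 0, 0], 0.8]])

```text
clock: 22.85
position: [465.1, -14.3, 88.6]
ee_rot: [-0.474, 0.524, 0.472, 0.527]
contact_force: [-0.3, 0.1, -3.1]
gripper_width: 28.4
```

```bash
python3 look.py w11.png 466 -11.7
```

```text
tcp [465.1 -14.3  88.6] down [ 4.2e-03  9.0e-04 -1.0e+00] jaw deg 173.99
hsv there [ 20 149 185] (217, 289)
rect ((461.8824157714844, -61.003753662109375), (33.48307418823242, 48.78607940673828), 84.84634399414062)
```

View pics/w11.png

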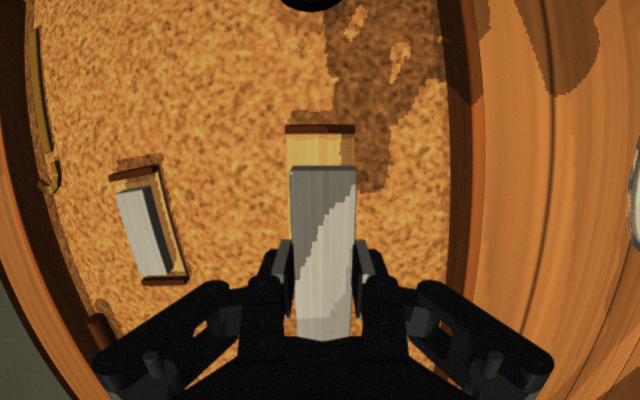

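The long block hangs parallel to its cradle, with the near rail at row 126, columns 285-355.

Run:
```python
from h import *
print(readout.read_state()['position'])
P=onplane('wrist',np.array([[286,125.],[355,125]]),22)[:,:2]; e=P[1]-P[0]
a=np.arctan2(e[1],e[0])-np.pi/2; print(np.linalg.norm(e),'yaxis',np.degrees(a),'centre',P.mean(0)+65*np.array([np.cos(np.radians(84)),np.sin(np.radians(84))]))
B=onplane('wrist',np.array([[289,166.],[357,168],[350,340],[295,340]]),100)[:,:2]; print(B.round(1),B.mean(0))
```

```text
[465.01677722 -14.45376539  88.57773574]
46.57509851044512 yaxis 83.92536681369066 centre [466.72180113 -12.3348528 ]
[[474.1 -65. ]
 [444.8 -61. ]
 [454.5  35.8]
 [485.4  32.6]] [464.73313844 -14.40222553]
```

>>> arm_command(increments=[[[-0.1, 0.2, 0], [1.5, 1.5, -15], 0.8], [[-0.1, 0.2, 0], [1.5, 1.5, -40], 0.8], [[-0.1, 0.2, 0], [1.5, 1.5, -58], 0.8], [[-0.1, 0.2, 0], [1.5, 1.5, -65], 0.8], [[-0.1, 0.2, 0], [1.5, 1.5, -68], 0.8]])

```text
clock: 23.4
position: [466.5, -12.9, 20.1]
ee_rot: [-0.473, 0.526, 0.473, 0.525]
contact_force: [0.3, -0.0, -2.4]
gripper_width: 28.0
```

>>> arm_command(increments=[[[0, 0, 0], [0, 0, -0.6], 0.8], [[0, 0, 0], [0, 0, -1.2], 0.8], [[0, 0, 0], [0, 0, -1.7], 0.8], [[0, 0, 0], [0, 0, -2], 0.8], [[0, 0, 0], [0, 0, -2], 0.8]])

```text
clock: 23.9
position: [467.0, -12.7, 18.9]
ee_rot: [-0.474, 0.525, 0.473, 0.525]
contact_force: [-1.2, 1.2, 4.1]
gripper_width: 28.3
```

Contact. Releasing and retreating straight up.

>>> arm_command(increments=[[[0, 0, 0], [0, 0, 0], 0.6], [[0, 0, 0], [0, 0, 0], 0.5], [[0, 0, 0], [0, 0, 0], 0.4], [[0, 0, 0], [0, 0, 0], 0.4], [[0, 0, 0], [0, 0, 5], 0.4]])

```text
clock: 24.4
position: [466.6, -12.8, 23.6]
ee_rot: [-0.474, 0.526, 0.473, 0.525]
contact_force: [0.1, 0.0, 0.4]
gripper_width: 51.4
```

>>> arm_command(increments=[[[0, 0, 0], [0, 0, 30], 0.4], [[0, 0, 0], [0, 0, 80], 0.4], [[0, 0, 0], [0, 30, 125], 0.4], [[0, 0, 0], [0, 80, 150], 0.4], [[0, 0, 0], [0, 130, 160], 0.4]])

```text
clock: 24.9
position: [467.5, 108.5, 184.7]
ee_rot: [-0.474, 0.524, 0.472, 0.527]
contact_force: [1.7, -0.7, -0.8]
gripper_width: 51.1
```

>>> arm_command(increments=[[[0, 0, 0], [-20, 40, 0], 0.4], [[0, 0, 0], [-40, 70, 0], 0.4], [[0, 0, 0], [-40, 70, 0], 0.4], [[0, 0, 0], [-40, 70, 0], 0.4], [[0, 0, 0], [-40, 70, 0], 0.4]])

```text
clock: 25.4
position: [427.6, 178.0, 184.8]
ee_rot: [-0.473, 0.524, 0.472, 0.528]
contact_force: [0.5, -0.1, -0.7]
gripper_width: 51.3
```

Run:
```python
from h import *
print(readout.read_state()['position'],readout.read_state()['gripper_width'])
p,d=grab('top','t12.png'); W=world('top',d); hsv=cv2.cvtColor(p,cv2.COLOR_BGR2HSV)
for nm,u,v in(('short',241,165),('mid',360,165),('long',363,237),('ring',471,176)):
    m=np.zeros(d.shape,np.uint8); a=slice(v-25,v+25),slice(u-32,u+32); m[a]=hsv[...,1][a]<60
    m=cv2.morphologyEx(m,cv2.MORPH_OPEN,np.ones((2,2)))
    cs=cv2.findContours(m,0,1)[0]
    if not cs: print(nm,'none'); continue
    c=max(cs,key=cv2.contourArea); q=m>0
    print(nm,cv2.minAreaRect(onplane('top',c[:,0].astype(float),29)[:,:2].astype(np.float32)),'z',np.percentile(W[q][:,2],[10,50,90]).round(1))
cv2.imwrite('pics/c12.png',cv2.resize(p[85:305,130:590],(800,383),interpolation=3))
```

```text
[427.60349747 178.03088531 184.79396007] 51.268985325568494
short ((616.16455078125, 234.9434356689453), (51.32209777832031, 31.066070556640625), 74.96696472167969) z [19.2 29.2 31.5]
mid ((611.0054321289062, -12.756080627441406), (73.67635345458984, 31.381622314453125), 89.31952667236328) z [20.2 29.2 31.4]
long ((463.26922607421875, -10.244400024414062), (99.75340270996094, 30.38465690612793), 84.1698226928711) z [23.3 29.4 31.7]
ring ((587.8587036132812, -241.23179626464844), (32.63818359375, 36.23161315917969), 42.91447830200195) z [15.4 28.9 32.7]
```

View pics/c12.png

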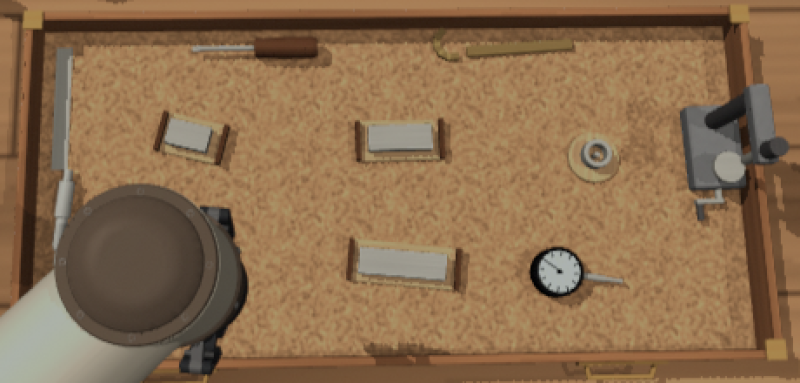

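All pieces lie flat in place, tops at about 29 mm as expected, the bystanders look unmoved, and the arm is clear. Handing in.

```bash
python3 -c "
from bench import arm
print(arm.job_done())"
```

```text
the job is handed in; nothing more can be done
None
```

I took the stack apart in order: the ring went over its post, then the short, middle and long blocks into their matching cradles. Each was lowered until the wrist force showed contact, then released. I handed in at about 25 s with the arm clear at z = 185 mm; the hand-in gives no verdict.

- **Final top view:** The block tops read about 29 mm, as they should when flat. The three blocks were about 2–3 mm from the cradle centres I measured at the start, and within 2° of their directions. The post shows through the ring's bore, so the ring is within about 8 mm of centre.
- **Bystanders:** The dial indicator and the visible part of the thread micrometer looked unmoved. I judged this by eye and did not measure it, and the arm hid part of the micrometer.
- **Disagreements:**
  - The top camera's readings of the short and middle blocks drifted by about 2 mm between shots.
  - The top and wrist cameras differed by up to 3 mm on the post and the short cradle.
  - The gripper width read about 2–3 mm below the true size of the pieces.
  - A side view and a wrist view taken just after release put the ring round its post. The wrist fit for its centre, taken while the arm was still moving, was about 4 mm off.

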